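Slide the fossils into the specimen tray

ROBOT

A 6-joint arm with a two-finger parallel gripper is mounted at the origin on the work surface. World frame = base frame: x ahead of the robot, y to its left, z up, the work surface at z = 0. Lengths are in m, angles in degrees, forces in N, time in s.
With the tool pointing down it reaches from about 0.375 to 0.9 m from the base axis. Payload 3.1 kg.
Tool frame: the origin (TCP) lies on the centre line of the jaws, within the pads' length; the fingertips stand 19 mm ahead of it and the grasp point (between the pads) is the TCP (tips_ahead is the distance from the TCP to the fingertips, in m); z points along the fingers, y is the line along which they close (so a half turn about z gives the same grasp; the last joint's range is limited). The gripper opens to 87 mm and grips with 3 to 60 N. Pads are 19 mm wide; open, the fingers measure 117 mm over their backs; the gripper's body (75 mm by 190 mm) begins 51 mm behind the grasp point.
Start: joints at [-81.331, 30.224, 82.088, -0, 67.689, -10.227], TCP at [0.202, -0.591, 0.212] pointing down, gripper open.
Joint ranges: [-176.69, 176.69], [-43.24, 126.21], [12.49, 139.97], [-82, 262], [0, 151.66], [-163.58, 163.58]. Speed limits (degrees/s): [159.86, 159.86, 180, 180, 180, 180].

INTERFACE

Orientations are given as a 3x3 rotation matrix whose columns are the frame's x, y, z axes.
In Python, from rig import read_state, capture, hand_in, trace, landmark_of, tips_ahead gives the robot as it stands.
- The arm moves only by the shell command python3 -m jog 'ROWS'. ROWS is JSON, a list of rows, each an object of numbers: "tx", "ty", "tz": the shift along the tool's x, y, z in cm; "roll": the turn about the tool's z in rad; "jaw": the opening, from 0 (shut) to 1 (fully open). A call has 1 to 8 rows; each row shifts and turns the commanded pose from where the row before left it, along the tool's axes as they then stand; what a row does not reach is not made up. A row lasts 1/10 s, in which the tool goes at most 50 mm and 8.59 degrees, less where a joint would pass 70% of its speed; a pose out of reach is approached as far as the arm can. A call with a gripper value outside its range is refused whole. The fingers move at their own pace and stop on an object; the grip force is fixed at half the most. Time passes only in rows, so rows that do not move let the fingers close. It gives the time, the measured TCP pose, the force, the opening and the grip force at its end, in the units of the state.
- read_state(): the state, without advancing time (a new reading comes with each control period).
- capture(name): name is "side" or "top" or "wrist"; returns a dict with "img" (384x512x3 uint8, red, green, blue), "vertical_fov" (degrees; the focal length in pixels is half the picture's height over the tangent of half this angle, whatever the lens; pixels are square), "cx", "cy" (the principal point, pixels), "cam_to_world" (4x4, takes a point from camera to world coordinates); the wrist camera has in their place "tool_from_camera" (4x4, takes a point from camera to tool coordinates, whose origin is the TCP and whose axes are the flange's). Camera axes: x right, y up, looking along -z (the intrinsics and any distortion apply to the point x, -y, -z); pixel columns grow to the right and rows downward; lengths in m; the calibration is good to about 2 mm. A picture is of the moment at which its call begins: read the wrist's pose just before it. There is no depth.
- hand_in(): hands the job in; it is judged then, once.
Trained networks look in the newest picture that a camera, given by its name, has taken for a name from the list of things; names that differ only in an ending like _2 or _b are one class to them, and where a whole thing is asked for, a point or a joint stands for the part that bears it (a point fixed in the world has none). Each returns a list of dicts, best first, with "p" (0 to 1); they miss things now and then, are a little off and sometimes report something else, mostly with a low value. They report only what shows in the picture. A call takes as long as a camera call. They do not tell look-alikes from the thing itself.
- trace(camera, thing): "pixels" (384x512 bool, what is visible of it) and "bbox" ([left, top, width, height] in pixels, round what is visible of it).
- landmark_of(camera, thing): "point" ([row, column] in pixels: a listed point, or the origin of a listed thing).
The state is a dict: "time_s": time; "joint_positions": joint angles; "qvel": joint speeds; "tau": joint torques, N m; "position": TCP position; "tcp_rot": TCP orientation; "force": force on the tool from outside, world axes, zero at the start; "moment": the same for the moment, N m; "opening": opening from 0.0 (shut) to 1.0 (fully open); "grasp_force": force on a finger pad.
Only numpy, scipy, OpenCV 4.12 (cv2) and the standard library are available. Lean on these libraries where they do the work, as an engineer would, in place of code of your own. Each camera call takes 0.05 s, during which the arm holds its last target. There are 200 camera calls.

TASK

Push the four-pocket specimen tray square and flush into the corner between the sorting board's near edge and its fence. Then slide the three fossils (ammonite, vertebra, jaw piece) off the board one at a time, never picking them up, so that each drops into an empty pocket of its own and lies flat, right way up; the tooth already in the tray stays lying in its own pocket too, and the tray ends flush in the corner. Leave the loupe, glue, brush, pick and can alone.

Things in the scene. Friction and masses are not known exactly. Their poses are not given: they have to be found in the camera images.
- board: fixed grey sorting board, 130 (x) x 320 (y) x 20 mm high; origin: centre of its underside. Its near edge (robot side, where the tray goes) is the face x = -65 mm. An aluminium fence bar 15 mm thick, 20 mm high, runs 85 mm from that edge towards -x at the -y end; its inner face is y = -145 mm.
- corner (a point): on the table in the inside corner where the board's near edge meets the fence's inner face; axes as the board's. The tray belongs in the quarter x < 0, y > 0. A tray fully home has its origin at x = -37, y = +120.5 mm here and its axes parallel to these.
- tray: loose black specimen tray, 74 (x) x 241 (y) x 18 mm high, 0.4 kg, on the table; four pockets in a row along y, each 64 (x) x 54 (y) mm and 13 mm deep, walls and floor 5 mm thick. Its rim is 2 mm below the board top. Origin: centre of its underside. It starts some centimetres off the corner and slightly askew.
- pocket0 (a point): centre of the floor of tray pocket 0, at y = -88.5 mm, z = 5 mm in the tray's frame; pocket 0 is nearest the fence
- pocket1 (a point): centre of the floor of tray pocket 1, at y = -29.5 mm, z = 5 mm in the tray's frame; pocket 0 is nearest the fence
- pocket2 (a point): centre of the floor of tray pocket 2, at y = 29.5 mm, z = 5 mm in the tray's frame; pocket 0 is nearest the fence
- pocket3 (a point): centre of the floor of tray pocket 3, at y = 88.5 mm, z = 5 mm in the tray's frame; pocket 0 is nearest the fence
- ammonite: dark stone ammonite, a disc 44 mm across and 11 mm thick with a raised spiral on top, lying on the board; origin: centre of its underside, z up. Must not be raised more than 15 mm above the board's top.
- vertebra: dark stone vertebra, a waisted round spool 42 mm across and 12 mm high, standing on its flat end on the board; origin: centre of its underside, z up. Must not be raised more than 15 mm above the board's top.
- jaw: dark stone piece of jaw, an angular chunk about 36 (x) x 37 (y) x 11 mm high, stumps included 13 mm, with three small tooth stumps on top, lying on the board; origin: centre of its underside, z up. Must not be raised more than 15 mm above the board's top.
- tooth: dark stone tooth, tapering, 43 (x) x 22 (y) x 13 mm high, already lying in one of the four pockets (which one varies); origin: near the centre of its underside
- loupe: steel loupe, a ring 42 mm across and 18 mm high, standing on the board's +y end; leave it. Origin: centre of its underside
- glue: white glue bottle, 32 mm across, 85 mm high, standing beyond the board's far edge; leave it. Origin: centre of its underside
- brush: brush lying on the table beyond the fence (-y); leave it. Origin: under its middle
- pick: steel pick with a handle lying on the table beyond the board's far edge; leave it. Origin: under its middle
- can: spray can, 52 mm across, 150 mm high, standing to the board's +y side; leave it. Origin: centre of its underside
Things that resemble listed ones, but are neither listed nor needed, are in the scene too. Leave any red look-alike of the vertebra alone.

How it is judged:
By the outcome, as a careful person would: the job done as asked, in the order asked, and still so for the second after the job is handed in, with the robot touching nothing.
It also fails if it takes over 61 s, if anything falls off the work surface, if the arm or the gripper's body presses on something with over 40 N, if the wrist force passes 120 N, or if a joint passes its speed limit or range.

## Working session

There is one attempt and no reset: what is moved stays moved. The work goes in short steps, Python scripts to look and compute and a shell command to move; the robot and the scene stay as the last step left them, time stands still between calls to the robot, and variables do not carry over. Pictures are saved under pics/ and viewed, at most 10 in all, crops included, and the job is handed in when it is done.

```bash
mkdir -p pics; ls; cat > h.py <<'E'
import numpy as np,cv2
from rig import *
def ray(c,px):
    # px [row,col] -> origin,dir world
    f=c["img"].shape[0]/2/np.tan(np.radians(c["vertical_fov"]/2))
    d=np.array([(px[1]-c["cx"])/f,-(px[0]-c["cy"])/f,-1.])
    T=np.array(c["cam_to_world"]) if "cam_to_world" in c else c["T"]
    return T[:3,3],T[:3,:3]@d
def at(c,px,z):
    o,d=ray(c,px); return o+d*(z-o[2])/d[2]
def proj(c,P):
    f=c["img"].shape[0]/2/np.tan(np.radians(c["vertical_fov"]/2))
    T=np.array(c["cam_to_world"]) if "cam_to_world" in c else c["T"]
    p=T[:3,:3].T@(np.asarray(P)-T[:3,3]); return [c["cy"]-f*p[1]/-p[2]*1, c["cx"]+f*p[0]/-p[2]]
def wrist():
    s=read_state(); c=capture("wrist")
    T=np.eye(4);T[:3,:3]=np.array(s["tcp_rot"]);T[:3,3]=s["position"];c["T"]=T@np.array(c["tool_from_camera"]);return c
E
python3 - <<'E'
from h import *
s=read_state();print(np.round(s["tcp_rot"],3).tolist(),s["position"],tips_ahead)
for n in["top","side"]:
    c=capture(n);cv2.imwrite(f"pics/{n}0.png",c["img"][...,::-1]);print(n,{k:(np.round(v,3).tolist()) for k,v in c.items() if k!="img"})
    for t in["board","corner","tray","pocket0","pocket1","pocket2","pocket3","ammonite","vertebra","jaw","tooth"]:
        L=landmark_of(n,t);print(t,[(np.round(l["point"]).tolist(),round(l["p"],2),np.round(at(c,l["point"],.02 if t in("ammonite","vertebra","jaw") else .005 if t[0]=="p" or t=="tooth" else 0),3)[:2].tolist()) for l in L[:3]])
E
```

```text
pics
[[0.946, 0.324, -0.0], [0.324, -0.946, 0.002], [0.0, -0.002, -1.0]] [ 0.20227775 -0.59055415  0.21086294] 0.019
top {'vertical_fov': 56.625, 'cx': 258.385, 'cy': 190.73, 'cam_to_world': [[-0.03, 0.991, -0.133, 0.461], [-1.0, -0.03, 0.002, 0.032], [-0.002, 0.133, 0.991, 0.956], [0.0, 0.0, 0.0, 1.0]]}
board [([141.0, 249.0], 0.72, [0.727, 0.051])]
corner [([203.0, 341.0], 0.62, [0.548, -0.192])]
tray [([232.0, 279.0], 0.87, [0.475, -0.021])]
pocket0 [([233.0, 268.0], 0.95, [0.474, 0.006]), ([235.0, 251.0], 0.91, [0.47, 0.052]), ([235.0, 292.0], 0.79, [0.466, -0.056])]
pocket1 [([233.0, 268.0], 0.95, [0.474, 0.006]), ([235.0, 251.0], 0.91, [0.47, 0.052]), ([235.0, 292.0], 0.79, [0.466, -0.056])]
pocket2 [([233.0, 268.0], 0.95, [0.474, 0.006]), ([235.0, 251.0], 0.91, [0.47, 0.052]), ([235.0, 292.0], 0.79, [0.466, -0.056])]
pocket3 [([233.0, 268.0], 0.95, [0.474, 0.006]), ([235.0, 251.0], 0.91, [0.47, 0.052]), ([235.0, 292.0], 0.79, [0.466, -0.056])]
ammonite [([234.0, 292.0], 0.64, [0.47, -0.054]), ([182.0, 263.0], 0.48, [0.61, 0.015])]
vertebra [([184.0, 292.0], 0.71, [0.6, -0.059]
[... 715 characters left out ...]
]), ([276.0, 216.0], 0.68, [0.464, -0.106]), ([222.0, 209.0], 0.56, [0.47, 0.062])]
pocket1 [([240.0, 213.0], 0.72, [0.471, 0.0]), ([276.0, 216.0], 0.68, [0.464, -0.106]), ([222.0, 209.0], 0.56, [0.47, 0.062])]
pocket2 [([240.0, 213.0], 0.72, [0.471, 0.0]), ([276.0, 216.0], 0.68, [0.464, -0.106]), ([222.0, 209.0], 0.56, [0.47, 0.062])]
pocket3 [([240.0, 213.0], 0.72, [0.471, 0.0]), ([276.0, 216.0], 0.68, [0.464, -0.106]), ([222.0, 209.0], 0.56, [0.47, 0.062])]
ammonite [([222.0, 275.0], 0.48, [0.608, 0.012])]
vertebra [([318.0, 181.0], 0.74, [0.395, -0.203]), ([242.0, 278.0], 0.72, [0.597, -0.055])]
jaw [([269.0, 289.0], 0.73, [0.598, -0.133])]
tooth [([258.0, 213.0], 0.66, [0.464, -0.055])]
```

```bash
python3 - <<'E'
import cv2
a=cv2.imread("pics/side0.png")[140:380,120:440];cv2.imwrite("pics/s0c.png",cv2.resize(a,(800,600),interpolation=2))
a=cv2.imread("pics/top0.png")[90:290,200:400];cv2.imwrite("pics/t0c.png",cv2.resize(a,(600,600),interpolation=2))
E
```

```text
(no output)
```

View pics/s0c.png

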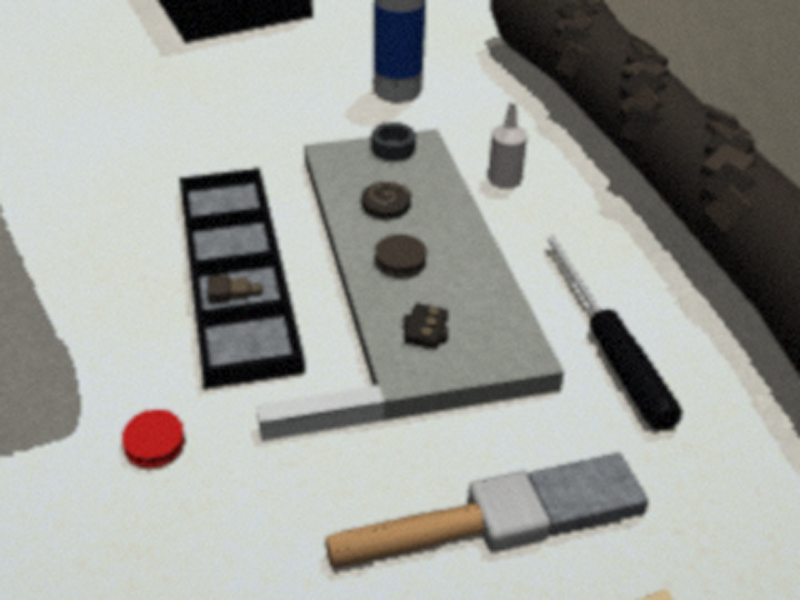

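View pics/t0c.png

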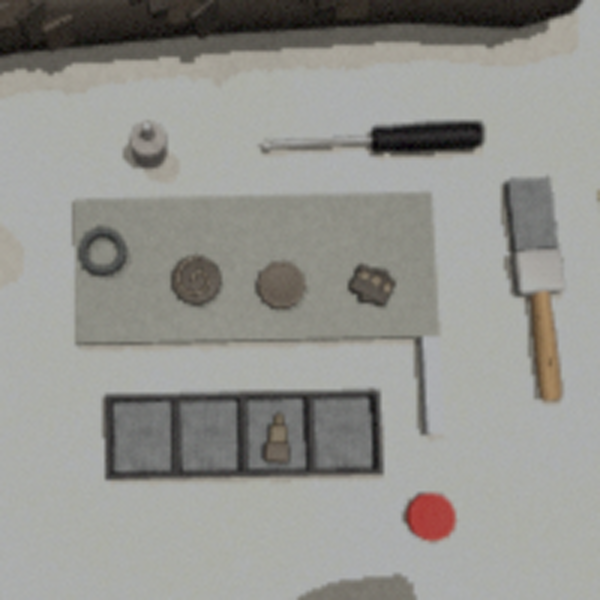

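```bash
cat >> h.py <<'E'
def rect(cam,thing,z,c=None):
    c=c or capture(cam); L=trace(cam,thing)
    m=L[0]["pixels"].astype(np.uint8)
    k=max(cv2.findContours(m,0,1)[0],key=cv2.contourArea)[:,0]
    P=np.array([at(c,(q[1],q[0]),z)[:2]*1000 for q in k],np.float32)
    return cv2.minAreaRect(P),P,L[0]["p"]
def show(cams,things):
    for n in cams:
        c=wrist() if n=="wrist" else capture(n)
        for t in things:
            z={"ammonite":.031,"vertebra":.032,"jaw":.031,"board":.02,"tray":.018,"tooth":.012,"loupe":.038,"can":0}.get(t,0)
            try:
                r,P,p=rect(n,t,z,c);print(n,t,round(p,2),"c",np.round(r[0],1),"sz",np.round(r[1],1),"ang",round(r[2],2))
            except Exception as e: print(n,t,e)
    return c
E
python3 - <<'E'
from h import *
show(["top"],["board","tray","ammonite","vertebra","jaw","tooth","loupe","can"])
show(["side"],["tray","ammonite","vertebra","jaw","board"])
E
```

```text
top board 0.88 c [575.3 -41.8] sz [319.9 214.4] ang 89.0
top tray 0.96 c [470.  -25.8] sz [240.4  74. ] ang 89.32
top ammonite 0.49 c [604.6  12.9] sz [39.4 37.2] ang 88.27
top vertebra 0.77 c [598.1 -63. ] sz [39.4 39.9] ang 87.7
top jaw 0.65 c [598.3 -63.1] sz [44.5 45.1] ang 43.36
top tooth 0.41 c [464.5 -55.2] sz [21.  36.6] ang 87.66
top loupe 0.66 c [469.7 -25.4] sz [236.9  72.3] ang 89.38
top can 0.63 c [695.1 243.7] sz [103.8  60.1] ang 43.66
side tray 0.73 c [470.3 -33.7] sz [256.9  73.8] ang 89.1
side ammonite 0.79 c [603.5   5.2] sz [49.2 38.4] ang 76.82
side vertebra 0.76 c [596.7 -69.5] sz [51.5 39.5] ang 76.23
side jaw 0.64 c [ 593.9 -148.7] sz [40.6 29.1] ang 72.93
side board 0.86 c [574.8 -48.9] sz [336.8 216.4] ang 89.21
```

```bash
cat >> h.py <<'E'
def go(x,y,z=None,yaw=None):
    """cm shift in tool axes to world mm target"""
    s=read_state();R=np.array(s["tcp_rot"]);p=np.array(s["position"])*1000
    d=np.array([x,y,p[2] if z is None else z])-p
    print("yaw",round(float(np.degrees(np.arctan2(R[1,0],R[0,0]))),2),"p",np.round(p,1),"t",s["time_s"],"tool cm",np.round(R.T@d/10,2))
E
python3 -m jog '[{"roll":0.116},{"roll":0.116},{"roll":0.115},{"tx":2.4,"ty":-4.2},{"tx":2.4,"ty":-4.2},{"tx":2.4,"ty":-4.2},{"tx":2.4,"ty":-4.2},{"tx":2.4,"ty":-4.2}]'; python3 -c "
from h import *
go(400,-36,60)"
```

```text
yaw 18.9 p [ 202.4 -591.3  211.9] t 1.95 tool cm [ 36.68 -46.14  15.18]$[0]: bad value
```

```bash
python3 -m jog '[{"tx":0,"ty":0,"tz":0,"roll":0.116,"jaw":1},{"tx":0,"ty":0,"tz":0,"roll":0.116,"jaw":1},{"tx":0,"ty":0,"tz":0,"roll":0.115,"jaw":1},{"tx":2.4,"ty":-4.2,"tz":0,"roll":0,"jaw":1},{"tx":2.4,"ty":-4.2,"tz":0,"roll":0,"jaw":1},{"tx":2.4,"ty":-4.2,"tz":0,"roll":0,"jaw":1},{"tx":2.4,"ty":-4.2,"tz":0,"roll":0,"jaw":1},{"tx":2.4,"ty":-4.2,"tz":0,"roll":0,"jaw":1}]'; python3 -c "
from h import *
go(400,-36,60)"
```

```text
time_s: 2.75
position: [0.3267, -0.3819, 0.2121]
tcp_rot: [[1.0, -0.018, 0.0], [-0.018, -1.0, -0.0], [0.0, 0.0, -1.0]]
force: [0.3, -0.3, 0.0]
opening: 1.001
grasp_force: 0.0
yaw -1.03 p [ 326.7 -381.9  212.1] t 2.75 tool cm [  6.7  -34.72  15.19]
```

```bash
python3 -m jog '[{"tx":1.5,"ty":-4.4,"tz":1.5,"roll":0,"jaw":1},{"tx":1.5,"ty":-4.4,"tz":1.5,"roll":0,"jaw":1},{"tx":1.5,"ty":-4.4,"tz":1.5,"roll":0,"jaw":1},{"tx":1.2,"ty":-4.4,"tz":1.7,"roll":0,"jaw":1},{"tx":1,"ty":-4.4,"tz":2,"roll":0,"jaw":1},{"tx":0,"ty":-4.4,"tz":2.3,"roll":0,"jaw":1},{"tx":0,"ty":-4.2,"tz":2.3,"roll":0,"jaw":1},{"tx":0,"ty":-4.1,"tz":2.4,"roll":0,"jaw":1}]'; python3 -c "
from h import *
go(400,-30,25)
c=show(['wrist'],['board','tray'])
cv2.imwrite('pics/w1.png',c['img'][...,::-1])"
```

```text
time_s: 3.55
position: [0.3996, -0.0363, 0.0595]
tcp_rot: [[1.0, -0.018, 0.002], [-0.018, -1.0, -0.001], [0.002, 0.001, -1.0]]
force: [0.7, -0.3, 0.4]
opening: 1.001
grasp_force: 0.0
yaw -1.0 p [399.6 -36.3  59.5] t 3.55 tool cm [ 0.02 -0.63  3.45]
wrist board 0.72 c [ 495.6 -185.8] sz [28.2 62. ] ang 89.41
wrist tray 0.79 c [469.2 -24.6] sz [242.2  75. ] ang 89.57
```

View pics/w1.png

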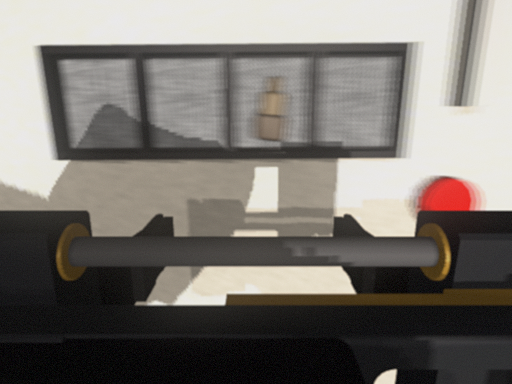

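```bash
python3 -m jog '[{"tx":0,"ty":-0.6,"tz":1.7,"roll":0,"jaw":1},{"tx":0,"ty":-0.5,"tz":1.7,"roll":0,"jaw":1},{"tx":1.5,"ty":0,"tz":0,"roll":0,"jaw":1},{"tx":1.2,"ty":0,"tz":0,"roll":0,"jaw":1},{"tx":1.2,"ty":0,"tz":0,"roll":0,"jaw":1},{"tx":1.2,"ty":0,"tz":0,"roll":0,"jaw":1},{"tx":0.9,"ty":0,"tz":0,"roll":0,"jaw":1},{"tx":0.5,"ty":0,"tz":0,"roll":0,"jaw":1}]'; python3 -c "
from h import *
go(480,-25,25)
show(['top','wrist'],['tray'])"
```

```text
time_s: 4.5
position: [0.4659, -0.0287, 0.0263]
tcp_rot: [[1.0, -0.018, 0.002], [-0.018, -1.0, -0.001], [0.002, 0.001, -1.0]]
force: [-0.7, -0.0, -0.7]
opening: 0.995
grasp_force: 0.0
yaw -1.03 p [465.9 -28.7  26.3] t 4.5 tool cm [ 1.41 -0.39  0.13]
top tray 0.56 c [471.3  82.3] sz [23.5 72.6] ang 88.79
wrist tray 0.77 c [482.5 -24.6] sz [241.2  53.3] ang 89.01
```

```bash
python3 -m jog '[{"tx":0.2,"ty":0,"tz":0,"roll":0,"jaw":1},{"tx":0.2,"ty":0,"tz":0,"roll":0,"jaw":1},{"tx":0.1,"ty":0,"tz":0,"roll":0,"jaw":1}]';  python3 -c "
from h import *
c=wrist();cv2.imwrite('pics/w2.png',c['img'][...,::-1])"
```

```text
time_s: 5.0
position: [0.4692, -0.0278, 0.0258]
tcp_rot: [[1.0, -0.017, -0.0], [-0.017, -1.0, -0.0], [-0.0, 0.0, -1.0]]
force: [0.1, 0.1, -0.7]
opening: 1.004
grasp_force: 0.0
```

View pics/w2.png

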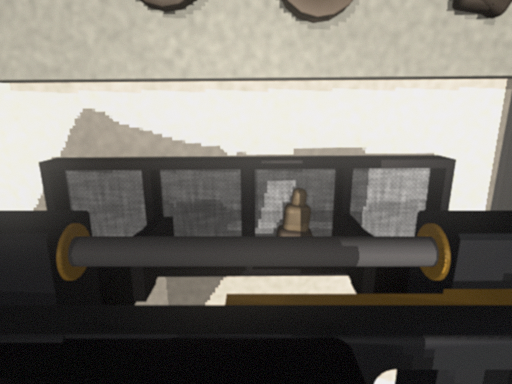

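```bash
python3 -c "
from h import *
c=wrist()
for p,z in [((157,60),.018),((156,250),.018),((156,440),.018),((81,10),.02),((79,256),.02),((77,500),.02),((78,500),.0),((160,496),.02),((206,490),.02)]: print(p,np.round(at(c,p,z)*1000,1))
g=cv2.cvtColor(c['img'],6).astype(int)
for col in (60,250,430): print(col,g[70:90,col].tolist(),g[148:172,col].tolist())
"
```

```text
(157, 60) [510.1  82.1  18. ]
(156, 250) [508.9 -27.2  18. ]
(156, 440) [ 507.  -136.5   18. ]
(81, 10) [551.9 101.   20. ]
(79, 256) [550.7 -31.3  20. ]
(77, 500) [ 549.5 -162.1   20. ]
(78, 500) [ 550.5 -177.     0. ]
(160, 496) [ 504.5 -167.6   20. ]
(206, 490) [ 477.  -168.7   20. ]
60 [172, 172, 174, 176, 176, 180, 176, 178, 181, 162, 114, 80, 109, 188, 220, 220, 217, 218, 217, 218] [236, 237, 236, 225, 210, 205, 203, 213, 221, 182, 110, 67, 63, 66, 66, 68, 66, 66, 66, 63, 64, 63, 66, 60]
250 [204, 204, 204, 203, 199, 200, 198, 193, 151, 101, 104, 173, 222, 232, 228, 225, 224, 222, 222, 220] [235, 234, 234, 235, 235, 238, 236, 200, 135, 85, 68, 66, 65, 67, 70, 67, 70, 70, 67, 66, 67, 67, 64, 59]
430 [180, 184, 186, 183, 187, 185, 167, 119, 83, 123, 198, 226, 226, 225, 228, 226, 227, 226, 225, 229] [237, 237, 237, 238, 237, 206, 165, 118, 74, 57, 60, 67, 70, 77, 75, 76, 75, 75, 72, 72, 77, 79, 79, 86]
```

```bash
python3 -c "
from h import *
c=capture('side');print(np.round(proj(c,[.469,-.028,.007])),np.round(proj(c,[.469,.03,.007])),np.round(proj(c,[.469,-.086,.007])))
cv2.imwrite('pics/s3.png',cv2.resize(c['img'][150:330,130:370,::-1],(800,600),interpolation=2))"
```

```text
[248. 214.] [230. 210.] [267. 217.]
```

View pics/s3.png

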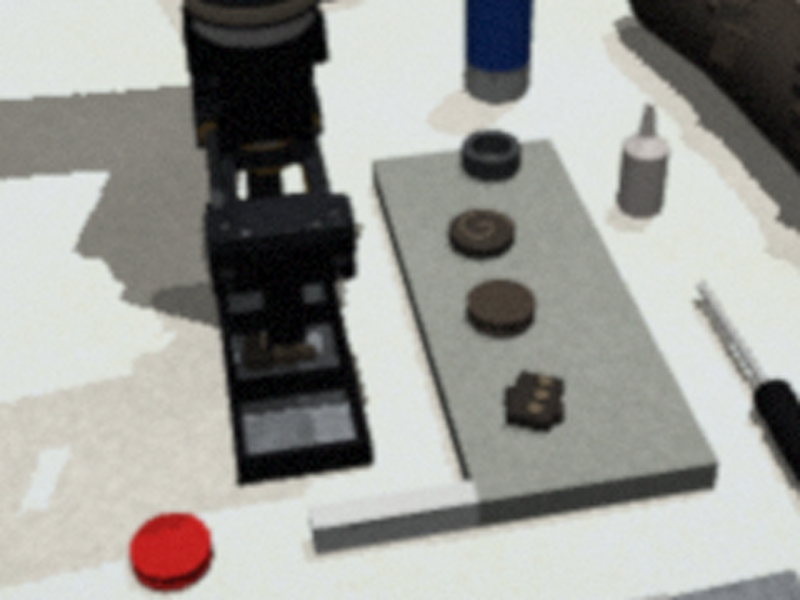

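```bash
python3 -c "
from h import *
c=capture('side')
im=cv2.resize(c['img'][190:300,180:270,::-1],None,fx=5.4,fy=5.4,interpolation=2)
for dy,col in((-.0585,(0,0,255)),(-.0435,(0,255,0)),(.0435,(255,255,0))):
  for dx in(-.0095,.0095):
    for z in(.007,.026,.060):
      r,q=proj(c,[.469+dx,-.028+dy,z]);cv2.circle(im,(int((q-180)*5.4),int((r-190)*5.4)),3,col,-1)
cv2.imwrite('pics/s4.png',im)"
```

```text
(no output)
```

View pics/s4.png

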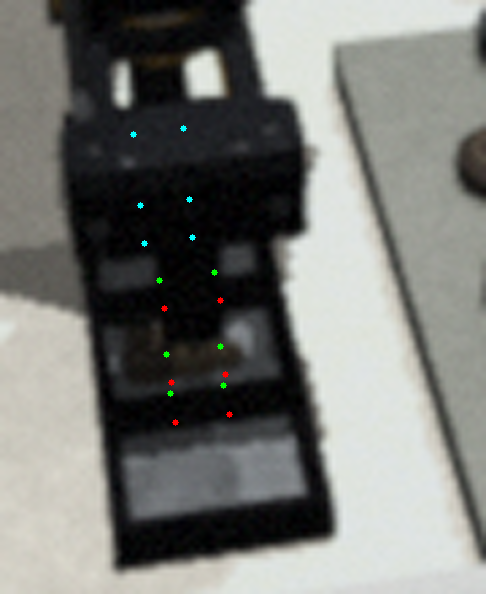

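```bash
python3 -m jog '[{"tx":0,"ty":0,"tz":-3,"roll":0,"jaw":1},{"tx":-3.5,"ty":0,"tz":0,"roll":0,"jaw":0.6},{"tx":-3.7,"ty":0.3,"tz":0,"roll":0,"jaw":0.6},{"tx":0,"ty":0,"tz":1,"roll":0,"jaw":0.6},{"tx":0,"ty":0,"tz":1.6,"roll":0,"jaw":0.6},{"tx":0,"ty":0,"tz":0.5,"roll":0,"jaw":0.6},{"tx":0,"ty":0,"tz":0.2,"roll":0,"jaw":0.6},{"tx":0,"ty":0,"tz":0,"roll":0,"jaw":0.6}]';  python3 -c "
from h import *
go(420,-28,20)
c=wrist()
L=trace('wrist','tray');print(L[0]['bbox'],L[0]['p'])
c=capture('side');print(np.round(proj(c,[.389,-.028,.007])))
cv2.imwrite('pics/s5.png',cv2.resize(c['img'][190:300,150:270,::-1],None,fx=5,fy=5,interpolation=2))"
```

```text
time_s: 6.0
position: [0.3972, -0.0295, 0.0228]
tcp_rot: [[1.0, -0.017, -0.0], [-0.017, -1.0, 0.0], [-0.0, -0.0, -1.0]]
force: [-0.4, -0.1, -0.3]
opening: 0.609
grasp_force: 0.0
yaw -0.98 p [397.2 -29.5  22.8] t 6.0 tool cm [ 2.27 -0.19  0.28]
[5.2, 19.7, 468.5, 148.3] 0.73
[254. 174.]
```

View pics/s5.png

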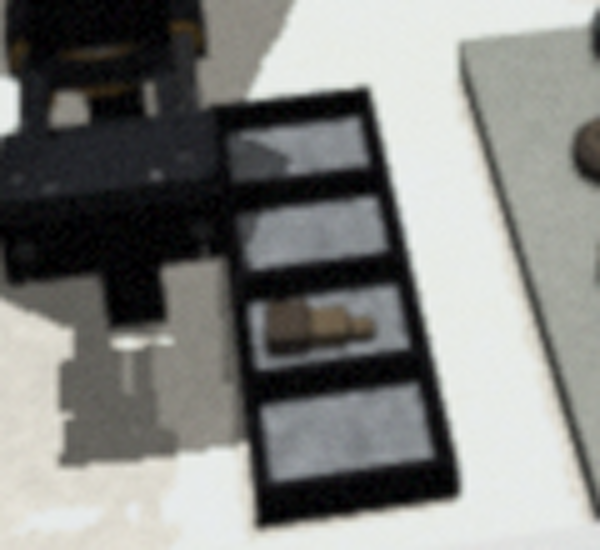

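```bash
for i in 1; do python3 -m jog '[{"tx":0,"ty":0,"tz":0.3,"roll":0,"jaw":0.6},{"tx":0,"ty":0,"tz":0.3,"roll":0,"jaw":0.6}]'; done; python3 -m jog '[{"tx":0,"ty":0,"tz":0.2,"roll":0,"jaw":0.6},{"tx":0,"ty":0,"tz":0,"roll":0,"jaw":0.6}]'
```

```text
time_s: 6.35
position: [0.3974, -0.0296, 0.0169]
tcp_rot: [[1.0, -0.017, 0.001], [-0.017, -1.0, -0.0], [0.001, 0.0, -1.0]]
force: [-0.4, -0.6, -0.3]
opening: 0.596
grasp_force: 0.0
time_s: 6.55
position: [0.397, -0.0295, 0.0146]
tcp_rot: [[1.0, -0.017, -0.001], [-0.017, -1.0, 0.0], [-0.001, -0.0, -1.0]]
force: [0.2, -0.6, 0.1]
opening: 0.602
grasp_force: 0.0
```

```bash
python3 -m jog '[{"tx":0,"ty":0,"tz":0.2,"roll":0,"jaw":0.6},{"tx":0,"ty":0,"tz":0.2,"roll":0,"jaw":0.6},{"tx":0,"ty":0,"tz":0,"roll":0,"jaw":0.6}]' | grep -E "posi|force"; python3 -m jog '[{"tx":0,"ty":0,"tz":0.2,"roll":0,"jaw":0.6},{"tx":0,"ty":0,"tz":0,"roll":0,"jaw":0.6}]'| grep -E "posi|force"
```

```text
position: [0.397, -0.0295, 0.0106]
force: [0.6, 0.1, -0.2]
grasp_force: 0.0
position: [0.3971, -0.0295, 0.0087]
force: [-0.7, -0.3, -0.0]
grasp_force: 0.0
```

```bash
python3 -m jog '[{"tx":0,"ty":0,"tz":0.2,"roll":0,"jaw":0.6},{"tx":0,"ty":0,"tz":0.1,"roll":0,"jaw":0.6},{"tx":0,"ty":0,"tz":0,"roll":0,"jaw":0.6}]' | grep -E "posi|force";python3 -m jog '[{"tx":1.5,"ty":0,"tz":0,"roll":0,"jaw":0.6},{"tx":1.5,"ty":0,"tz":0,"roll":0,"jaw":0.6},{"tx":1,"ty":0,"tz":0,"roll":0,"jaw":0.6},{"tx":1,"ty":0,"tz":0,"roll":0,"jaw":0.6},{"tx":0,"ty":0,"tz":0,"roll":0,"jaw":0.6}]'; python3 - <<'E'
from h import *
c=wrist()
g=cv2.cvtColor(c['img'],6).astype(int)
# tray far edge & board edge along columns
for col in (100,250,420):
    s=g[20:220,col]; d=np.diff(s); 
    for r in np.where(abs(d)>40)[0][:8]: print(col,r+20,d[r],np.round(at(c,(r+20.5,col),.018)[:2]*1000,1))
E
```

```text
position: [0.397, -0.0295, 0.0057]
force: [-1.0, 0.6, -0.2]
grasp_force: 0.0
time_s: 7.85
position: [0.4487, -0.0307, 0.0058]
tcp_rot: [[1.0, -0.017, 0.002], [-0.017, -1.0, -0.001], [0.002, 0.001, -1.0]]
force: [0.3, -0.5, -1.7]
opening: 0.599
grasp_force: 0.0
100 27 -46 [552.3  38.4]
100 28 -50 [551.9  38.5]
100 36 58 [548.5  38.9]
100 37 72 [548.  39.]
100 67 -44 [534.8  40.7]
100 68 -79 [534.3  40.8]
100 85 41 [526.6  41.8]
250 26 -51 [551.6 -31.5]
250 35 60 [547.7 -31.4]
250 36 50 [547.3 -31.4]
250 67 -59 [533.6 -31.1]
250 68 -66 [533.1 -31.1]
420 25 -54 [ 550.7 -110.6]
420 34 80 [ 546.8 -111. ]
420 66 -49 [ 532.7 -112.6]
420 67 -82 [ 532.2 -112.6]
420 195 -46 [ 468.5 -119.6]
```

```bash
python3 -m jog '[{"tx":0.8,"ty":0,"tz":0,"roll":0,"jaw":0.6},{"tx":0.6,"ty":0,"tz":0,"roll":0,"jaw":0.6},{"tx":0.2,"ty":0,"tz":0,"roll":0,"jaw":0.6},{"tx":0.1,"ty":0,"tz":0,"roll":0,"jaw":0.6},{"tx":0,"ty":0,"tz":0,"roll":0,"jaw":0.6}]'|grep -E "force|pos";python3 -m jog '[{"tx":0.1,"ty":0,"tz":0,"roll":0,"jaw":0.6},{"tx":0.1,"ty":0,"tz":0,"roll":0,"jaw":0.6},{"tx":0,"ty":0,"tz":0,"roll":0,"jaw":0.6}]'|grep -E "force|pos"
```

```text
position: [0.4642, -0.0307, 0.0058]
force: [-2.5, 0.6, -0.7]
grasp_force: 0.9
position: [0.4659, -0.0307, 0.0058]
force: [-3.0, -0.2, -0.2]
grasp_force: 1.3
```

```bash
python3 -m jog '[{"tx":0.1,"ty":0,"tz":0,"roll":0,"jaw":0.6},{"tx":0.1,"ty":0,"tz":0,"roll":0,"jaw":0.6},{"tx":0,"ty":0,"tz":0,"roll":0,"jaw":0.6}]'|grep -E "force|pos";python3 -m jog '[{"tx":0.1,"ty":0,"tz":0,"roll":0,"jaw":0.6},{"tx":0.1,"ty":0,"tz":0,"roll":0,"jaw":0.6},{"tx":0,"ty":0,"tz":0,"roll":0,"jaw":0.6}]'|grep -E "force|pos"
```

```text
position: [0.4668, -0.0306, 0.0057]
force: [-5.0, -1.7, 1.2]
grasp_force: 2.5
position: [0.4669, -0.0304, 0.0056]
force: [-8.5, -2.8, 1.0]
grasp_force: 3.9
```

```bash
python3 -m jog '[{"tx":-1,"ty":0,"tz":0,"roll":0,"jaw":0.6},{"tx":0,"ty":0,"tz":-4,"roll":0,"jaw":0.3},{"tx":0,"ty":0,"tz":-3,"roll":0,"jaw":0},{"tx":1.4,"ty":-4,"tz":0,"roll":0,"jaw":0},{"tx":1.4,"ty":-4,"tz":0,"roll":0,"jaw":0},{"tx":1.4,"ty":-4,"tz":0,"roll":0,"jaw":0},{"tx":1.4,"ty":-4,"tz":0,"roll":0,"jaw":0},{"tx":0,"ty":0,"tz":0,"roll":0,"jaw":0}]'|grep -E "force|pos|open";python3 - <<'E'
from h import *
go(514,125,26)
show(["top","side"],["tray","board"])
E
```

```text
position: [0.5232, 0.1329, 0.0768]
force: [0.3, -1.1, 0.2]
opening: 0.057
grasp_force: 0.0
yaw -0.7 p [523.2 132.9  76.8] t 10.1 tool cm [-0.96  0.81  5.07]
top tray 0.82 c [514.9 -26.8] sz [240.6  74.3] ang 89.43
top board 0.67 c [574.  -41.8] sz [318.9 214.1] ang 89.43
side tray 0.61 c [514.3 -34.9] sz [256.3  74.7] ang 89.39
side board 0.77 c [573.9 -47.7] sz [341.8 218. ] ang 89.35
```

```bash
python3 -m jog '[{"tx":-0.9,"ty":0,"tz":2,"roll":0,"jaw":0},{"tx":0,"ty":0,"tz":2,"roll":0,"jaw":0},{"tx":0,"ty":0,"tz":0.8,"roll":0,"jaw":0},{"tx":0,"ty":0,"tz":0.3,"roll":0,"jaw":0},{"tx":0,"ty":0,"tz":0,"roll":0,"jaw":0}]'|grep -E "force|pos|open";python3 -m jog '[{"tx":0,"ty":2,"tz":0,"roll":0,"jaw":0},{"tx":0,"ty":1,"tz":0,"roll":0,"jaw":0},{"tx":0,"ty":1,"tz":0,"roll":0,"jaw":0},{"tx":0,"ty":1,"tz":0,"roll":0,"jaw":0},{"tx":0,"ty":0.7,"tz":0,"roll":0,"jaw":0},{"tx":0,"ty":0,"tz":0,"roll":0,"jaw":0}]'|grep -E "force|pos|open";python3 - <<'E'
from h import *
show(["top"],["tray"])
E
```

```text
position: [0.5101, 0.128, 0.0248]
force: [0.0, -0.4, 0.1]
opening: 0.005
grasp_force: 0.0
position: [0.5091, 0.0706, 0.025]
force: [0.4, 0.3, 0.3]
opening: 0.003
grasp_force: 0.0
top tray 0.66 c [513.8 -89.8] sz [110.7  72.8] ang 89.87
```

```bash
python3 -m jog '[{"tx":0,"ty":0,"tz":-1,"roll":0,"jaw":0},{"tx":0,"ty":-4,"tz":0,"roll":0,"jaw":0},{"tx":0.4,"ty":-1.7,"tz":0,"roll":0,"jaw":0},{"tx":0,"ty":0,"tz":1,"roll":0,"jaw":0},{"tx":0,"ty":0,"tz":0.4,"roll":0,"jaw":0},{"tx":0,"ty":0,"tz":0.3,"roll":0,"jaw":0},{"tx":0,"ty":0,"tz":0,"roll":0,"jaw":0}]'|grep -E "force|pos|open";python3 - <<'E'
from h import *
c=capture("side");s=read_state()["position"]
for z in(0,.01,.02,.03): print(z,np.round(proj(c,[s[0],s[1]-.015,z])))
cv2.imwrite('pics/s6.png',cv2.resize(c['img'][150:270,180:330,::-1],None,fx=5,fy=5,interpolation=2))
E
```

```text
position: [0.5132, 0.1277, 0.0172]
force: [-0.3, 0.2, -0.6]
opening: 0.003
grasp_force: 0.0
0 [209. 225.]
0.01 [205. 225.]
0.02 [202. 225.]
0.03 [198. 225.]
```

View pics/s6.png

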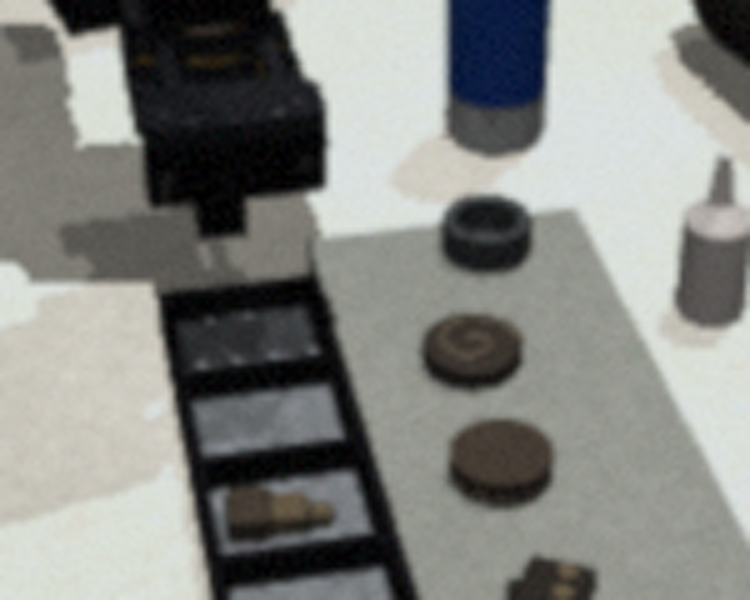

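```bash
python3 -m jog '[{"tx":0,"ty":0,"tz":0.5,"roll":0,"jaw":0},{"tx":0,"ty":0,"tz":0.4,"roll":0,"jaw":0},{"tx":0,"ty":0,"tz":0,"roll":0,"jaw":0}]'|grep -E "force|pos";python3 -m jog '[{"tx":0,"ty":0,"tz":0.3,"roll":0,"jaw":0},{"tx":0,"ty":0,"tz":0.2,"roll":0,"jaw":0},{"tx":0,"ty":0,"tz":0,"roll":0,"jaw":0}]'|grep -E "force|pos"; python3 -m jog '[{"tx":0,"ty":0,"tz":0.2,"roll":0,"jaw":0},{"tx":0,"ty":0,"tz":0,"roll":0,"jaw":0}]'|grep -E "force|pos"
```

```text
position: [0.5134, 0.1282, 0.0082]
force: [1.1, 0.3, 0.5]
grasp_force: 0.0
position: [0.5137, 0.1285, 0.0036]
force: [-1.0, -0.5, 0.7]
grasp_force: 0.0
position: [0.5138, 0.1285, 0.0017]
force: [0.4, 0.6, 0.1]
grasp_force: 0.0
```

```bash
python3 -m jog '[{"tx":0,"ty":0,"tz":0.3,"roll":0,"jaw":0},{"tx":0,"ty":0,"tz":0,"roll":0,"jaw":0}]'|grep -E "force|pos";python3 -m jog '[{"tx":0,"ty":0,"tz":0.3,"roll":0,"jaw":0},{"tx":0,"ty":0,"tz":0,"roll":0,"jaw":0}]'|grep -E "force|pos"; python3 -m jog '[{"tx":0,"ty":0,"tz":0.3,"roll":0,"jaw":0},{"tx":0,"ty":0,"tz":0,"roll":0,"jaw":0}]'|grep -E "force|pos"
```

```text
position: [0.5136, 0.1285, -0.0014]
force: [-0.1, -0.0, 1.2]
grasp_force: 0.0
position: [0.5136, 0.1285, -0.0045]
force: [0.3, 0.6, 0.1]
grasp_force: 0.0
position: [0.5136, 0.1284, -0.0075]
force: [-0.8, 0.1, 0.3]
grasp_force: 0.0
```

```bash
python3 -m jog '[{"tx":0,"ty":2,"tz":0,"roll":0,"jaw":0},{"tx":0,"ty":1,"tz":0,"roll":0,"jaw":0},{"tx":0,"ty":1,"tz":0,"roll":0,"jaw":0},{"tx":0,"ty":0.7,"tz":0,"roll":0,"jaw":0},{"tx":0,"ty":0.3,"tz":0,"roll":0,"jaw":0},{"tx":0,"ty":0,"tz":0,"roll":0,"jaw":0}]'|grep -E "force|pos|open";python3 - <<'E'
from h import *
c=capture("top")
r,P,p=rect("top","tray",.018,c);print(P.min(0),P.max(0))
E
```

```text
position: [0.513, 0.0779, -0.0071]
force: [-0.5, -1.1, -0.1]
opening: 0.009
grasp_force: 0.0
[ 475.1199  -174.49495] [552.4223   -22.071125]
```

```bash
python3 -m jog '[{"tx":0,"ty":0.5,"tz":0,"roll":0,"jaw":0},{"tx":0,"ty":0.4,"tz":0,"roll":0,"jaw":0},{"tx":0,"ty":0.1,"tz":0,"roll":0,"jaw":0},{"tx":0,"ty":0.1,"tz":0,"roll":0,"jaw":0},{"tx":0,"ty":0,"tz":0,"roll":0,"jaw":0}]'|grep -E "force|pos|open";python3 -m jog '[{"tx":0,"ty":0.1,"tz":0,"roll":0,"jaw":0},{"tx":0,"ty":0.1,"tz":0,"roll":0,"jaw":0},{"tx":0,"ty":0.0,"tz":0,"roll":0,"jaw":0}]'|grep -E "force|pos|open";python3 -m jog '[{"tx":0,"ty":0.1,"tz":0,"roll":0,"jaw":0},{"tx":0,"ty":0.1,"tz":0,"roll":0,"jaw":0},{"tx":0,"ty":0.0,"tz":0,"roll":0,"jaw":0}]'|grep -E "force|pos|open"
```

```text
position: [0.5129, 0.0674, -0.007]
force: [0.4, 2.4, 1.3]
opening: 0.007
grasp_force: 1.1
position: [0.5128, 0.066, -0.007]
force: [0.1, 6.5, 1.7]
opening: 0.005
grasp_force: 2.9
position: [0.5124, 0.0659, -0.007]
force: [1.0, 14.9, 2.9]
opening: 0.005
grasp_force: 7.3
```

```bash
python3 -m jog '[{"tx":0,"ty":-0.6,"tz":0,"roll":0,"jaw":0},{"tx":0,"ty":-0.4,"tz":-3,"roll":0,"jaw":0},{"tx":-2.1,"ty":2,"tz":-3,"roll":0,"jaw":0.6},{"tx":-2.3,"ty":4,"tz":0,"roll":0,"jaw":0.6},{"tx":-2.2,"ty":4,"tz":0,"roll":0,"jaw":0.6},{"tx":-1,"ty":4.2,"tz":0.6,"roll":0,"jaw":0.6},{"tx":0,"ty":0,"tz":3,"roll":0,"jaw":0.6},{"tx":0,"ty":0,"tz":1.2,"roll":0,"jaw":0.6}]'|grep -E "force|pos|open";python3 - <<'E'
from h import *
go(466,-66,5)
E
```

```text
position: [0.4338, -0.0694, 0.0037]
force: [0.3, 0.6, 0.2]
opening: 0.462
grasp_force: 0.0
yaw -1.18 p [433.8 -69.4   3.7] t 16.35 tool cm [ 3.21 -0.41 -0.14]
```

```bash
python3 -m jog '[{"tx":1.5,"ty":0,"tz":0,"roll":0,"jaw":0.6},{"tx":1.2,"ty":0,"tz":0,"roll":0,"jaw":0.6},{"tx":0.4,"ty":0,"tz":0,"roll":0,"jaw":0.6},{"tx":0.2,"ty":0,"tz":0,"roll":0,"jaw":0.6},{"tx":0.2,"ty":0,"tz":0,"roll":0,"jaw":0.6},{"tx":0,"ty":0,"tz":0,"roll":0,"jaw":0.6}]'|grep -E "force|pos|open";python3 - <<'E'
from h import *
go(466,-66,5)
E
```

```text
position: [0.4663, -0.0672, 0.0048]
force: [-6.0, -4.6, -0.5]
opening: 0.6
grasp_force: 2.8
yaw -0.87 p [466.3 -67.2   4.8] t 16.95 tool cm [-0.03 -0.12 -0.02]
```

```bash
python3 -m jog '[{"tx":0.2,"ty":0,"tz":0,"roll":0,"jaw":0.6},{"tx":0,"ty":0,"tz":0,"roll":0,"jaw":0.6},{"tx":-1,"ty":0,"tz":0,"roll":0,"jaw":0.6},{"tx":0,"ty":0,"tz":-4,"roll":0,"jaw":0.25},{"tx":0,"ty":0,"tz":-5,"roll":0,"jaw":0.25},{"tx":-1.5,"ty":0,"tz":-3,"roll":0,"jaw":0.25},{"tx":0,"ty":0,"tz":0,"roll":0,"jaw":0.25}]'|grep -E "force|pos|open";python3 - <<'E'
from h import *
show(["top"],["tray","board","ammonite","vertebra"])
show(["wrist"],["tray","ammonite","vertebra","jaw"])
c=wrist()
g=cv2.cvtColor(c['img'],6).astype(int)
cv2.imwrite('pics/w7.png',c['img'][...,::-1])
E
```

```text
position: [0.4474, -0.0676, 0.1285]
force: [-0.1, 0.9, -0.6]
opening: 0.326
grasp_force: 0.0
top tray 0.96 c [518.5 -64.6] sz [ 71.8 244.7] ang 1.47
top board 0.92 c [591.  -41.6] sz [324.6 184.8] ang 88.27
top ammonite 0.67 c [604.5  10.3] sz [39.4 42.5] ang 88.27
top vertebra 0.64 c [ 588.8 -285.4] sz [ 47.6 201.4] ang 89.47
wrist tray 0.83 c [513.8 -63.1] sz [241.   74.8] ang 89.47
wrist ammonite 0.92 c [587.2  10.4] sz [35.6 10.9] ang 89.0
wrist vertebra 0.62 c [583.2 -62. ] sz [38.4 15.8] ang 89.0
wrist jaw 0.75 c [ 582.9 -139. ] sz [37.  14.4] ang 89.0
```

View pics/w7.png

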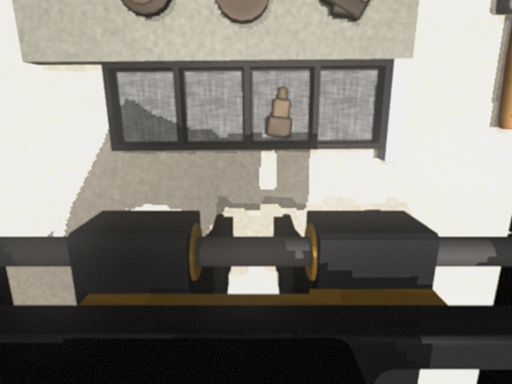

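```bash
python3 -m jog '[{"tx":4,"ty":-0.5,"tz":0,"roll":0,"jaw":0.3},{"tx":4,"ty":-0.5,"tz":0,"roll":0,"jaw":0.3},{"tx":0,"ty":0,"tz":0,"roll":0,"jaw":0.3}]'|grep -E "force|pos|open";python3 - <<'E'
from h import *
c=show(["wrist"],["ammonite","vertebra","jaw","loupe"])
for t in["ammonite","vertebra","jaw","glue"]: print(t,[(np.round(at(c,l["point"],.02)*1000,1)[:2],round(l["p"],2)) for l in landmark_of("wrist",t)[:2]])
go(652,11,40)
E
```

```text
position: [0.5333, -0.0597, 0.1253]
force: [-0.4, 0.8, 0.6]
opening: 0.3
grasp_force: 0.0
wrist ammonite 0.93 c [604.8  11.2] sz [43.8 42.4] ang 71.2
wrist vertebra 0.58 c [598.4 -62.3] sz [39.4 39.8] ang 89.07
wrist jaw 0.98 c [ 596.1 -140.1] sz [37.3 32.3] ang 67.87
wrist loupe 0.58 c [631.3  89.9] sz [49.  40.3] ang 68.21
ammonite [(array([604.9,  10.7]), 0.64)]
vertebra [(array([598.8, -63.1]), 0.73)]
jaw [(array([ 597.7, -141.4]), 0.75)]
glue []
yaw -1.01 p [525.8 -58.8 124.9] t 18.95 tool cm [12.5  -7.2   8.48]
```

```bash
python3 -m jog '[{"tx":3.5,"ty":-2,"tz":0,"roll":0,"jaw":0.3},{"tx":3.5,"ty":-2,"tz":0,"roll":0,"jaw":0.3},{"tx":3.5,"ty":-2,"tz":0,"roll":0,"jaw":0.3},{"tx":2,"ty":-1.2,"tz":2,"roll":0,"jaw":0.3},{"tx":0,"ty":0,"tz":4,"roll":0,"jaw":0.3},{"tx":0,"ty":0,"tz":2.5,"roll":0,"jaw":0.3},{"tx":0,"ty":0,"tz":1,"roll":0,"jaw":0.3},{"tx":0,"ty":0,"tz":0,"roll":0,"jaw":0.3}]'|grep -E "force|pos|open";python3 - <<'E'
from h import *
go(652,11,20)
c=capture("side");p=read_state()["position"]
for z in(.02,.03,.04,.05): print(z,np.round(proj(c,[p[0],p[1]-.028,z]),1),np.round(proj(c,[p[0],p[1]-.013,z]),1))
cv2.imwrite('pics/s8.png',cv2.resize(c['img'][170:290,240:360,::-1],None,fx=5,fy=5,interpolation=2))
E
```

```text
position: [0.6514, 0.011, 0.0283]
force: [-0.1, 0.6, 0.2]
opening: 0.294
grasp_force: 0.0
yaw -1.0 p [651.4  11.   28.3] t 19.75 tool cm [0.06 0.   0.83]
0.02 [227.1 299.2] [222.9 297.1]
0.03 [223.3 299.5] [219.1 297.4]
0.04 [219.5 299.7] [215.4 297.6]
0.05 [215.7 299.9] [211.5 297.8]
```

View pics/s8.png

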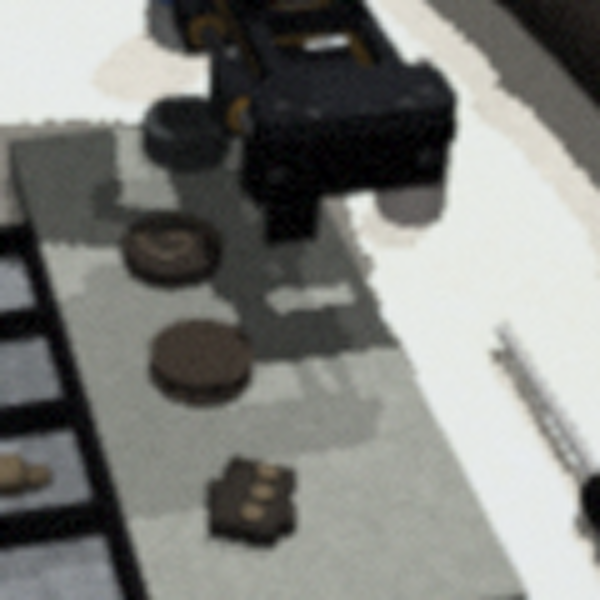

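```bash
python3 - <<'E'
from h import *
c=capture("side");print(np.round(at(c,(214,322),0)*1000))
for n in("top","side"):
    c=capture(n);print([(np.round(at(c,l["point"],0)*1000)[:2],round(l["p"],2)) for l in landmark_of(n,"glue")[:2]])
E
python3 -m jog '[{"tx":-0.6,"ty":0,"tz":0.7,"roll":0,"jaw":0.3},{"tx":0,"ty":0,"tz":0,"roll":0,"jaw":0.3}]'|grep -E "force|pos|open"
```

```text
[726.  42.   0.]
[]
[(array([719.,  50.]), 0.44)]
position: [0.645, 0.0114, 0.0223]
force: [-0.1, -0.4, 0.5]
opening: 0.299
grasp_force: 0.0
```

```bash
python3 -m jog '[{"tx":0,"ty":0,"tz":0.8,"roll":0,"jaw":0.3},{"tx":0,"ty":0,"tz":0.3,"roll":0,"jaw":0.3},{"tx":0,"ty":0,"tz":0,"roll":0,"jaw":0.3}]'|grep -E "force|pos|open"
python3 -m jog '[{"tx":0,"ty":0,"tz":0.2,"roll":0,"jaw":0.3},{"tx":0,"ty":0,"tz":0,"roll":0,"jaw":0.3}]'|grep -E "force|pos"
python3 -m jog '[{"tx":0,"ty":0,"tz":0.2,"roll":0,"jaw":0.3},{"tx":0,"ty":0,"tz":0,"roll":0,"jaw":0.3}]'|grep -E "force|pos"
```

```text
position: [0.6462, 0.0112, 0.0109]
force: [-0.6, 0.7, 0.0]
opening: 0.305
grasp_force: 0.0
position: [0.6471, 0.0111, 0.0099]
force: [-1.0, 0.4, -0.3]
grasp_force: 0.0
position: [0.6473, 0.0111, 0.0097]
force: [-2.3, -0.0, 9.1]
grasp_force: 4.8
```

```bash
python3 -m jog '[{"tx":0,"ty":0,"tz":-0.6,"roll":0,"jaw":0.3},{"tx":-0.8,"ty":0,"tz":0,"roll":0,"jaw":0.3},{"tx":-0.8,"ty":0,"tz":0,"roll":0,"jaw":0.3},{"tx":-0.8,"ty":-0.2,"tz":0,"roll":0,"jaw":0.3},{"tx":-0.8,"ty":-0.2,"tz":0,"roll":0,"jaw":0.3},{"tx":-0.8,"ty":-0.2,"tz":0,"roll":0,"jaw":0.3},{"tx":-0.8,"ty":-0.2,"tz":0,"roll":0,"jaw":0.3},{"tx":0,"ty":0,"tz":0,"roll":0,"jaw":0.3}]'|grep -E "force|pos|open";python3 - <<'E'
from h import *
go(548,23.5,13)
show(["side","top"],["ammonite"])
E
```

```text
position: [0.5968, 0.0207, 0.0135]
force: [0.5, -0.7, 0.5]
opening: 0.302
grasp_force: 0.0
yaw -0.96 p [596.8  20.7  13.5] t 21.75 tool cm [-4.89 -0.2   0.07]
side ammonite 0.58 c [567.1  13.4] sz [42.2 40.5] ang 77.11
top ammonite list index out of range
```

```bash
python3 -m jog '[{"tx":-0.8,"ty":-0.1,"tz":0,"roll":0,"jaw":0.3},{"tx":-0.8,"ty":-0.1,"tz":0,"roll":0,"jaw":0.3},{"tx":-0.7,"ty":0,"tz":0,"roll":0,"jaw":0.3},{"tx":-0.7,"ty":0,"tz":0,"roll":0,"jaw":0.3},{"tx":-0.7,"ty":0,"tz":0,"roll":0,"jaw":0.3},{"tx":-0.7,"ty":0,"tz":0,"roll":0,"jaw":0.3},{"tx":-0.5,"ty":0,"tz":0,"roll":0,"jaw":0.3},{"tx":0,"ty":0,"tz":0,"roll":0,"jaw":0.3}]'|grep -E "force|pos|open";python3 -m jog '[{"tx":2,"ty":0,"tz":-1,"roll":0,"jaw":0.3},{"tx":2,"ty":2,"tz":-3,"roll":0,"jaw":0.3},{"tx":3,"ty":3,"tz":-2,"roll":0,"jaw":0.3},{"tx":2,"ty":3,"tz":0,"roll":0,"jaw":0.3},{"tx":0,"ty":0,"tz":0,"roll":0,"jaw":0.3}]'|grep -E "force|pos|open"; python3 - <<'E'
from h import *
go(645,-63,13)
show(["side"],["ammonite","tray","vertebra"])
show(["top"],["ammonite","tray"])
E
```

```text
position: [0.5488, 0.023, 0.0138]
force: [-1.7, -0.1, 0.1]
opening: 0.301
grasp_force: 0.0
position: [0.6439, -0.0636, 0.0756]
force: [0.1, -0.2, -0.5]
opening: 0.302
grasp_force: 0.0
yaw -1.19 p [643.9 -63.6  75.6] t 23.25 tool cm [ 0.06 -0.09  6.26]
side ammonite 0.61 c [519.2   0.9] sz [40.1 39.5] ang 2.22
side tray 0.73 c [514.6 -63.6] sz [240.7  77.7] ang 88.75
side vertebra 0.7 c [ 586.1 -309. ] sz [193.6  49.4] ang 3.78
top ammonite list index out of range
top tray 0.5 c [530.3  48. ] sz [15.9 42.2] ang 88.49
```

```bash
python3 -m jog '[{"tx":0,"ty":0,"tz":1,"roll":0.15,"jaw":0.3},{"tx":0,"ty":0,"tz":1,"roll":0.149,"jaw":0.3},{"tx":0,"ty":0,"tz":0,"roll":0,"jaw":0.3}]'|grep -E "force|pos|open"; python3 - <<'E'
from h import *
show(["side"],["vertebra"])
go(635,-74,13)
go(624,-70.7,13)
go(572,-44,13)
E
```

```text
position: [0.637, -0.0575, 0.0524]
force: [-0.4, 0.3, -0.8]
opening: 0.299
grasp_force: 0.0
side vertebra 0.86 c [597.6 -69.7] sz [51.5 37.4] ang 76.11
yaw -17.89 p [638.2 -58.1  53.7] t 24.0 tool cm [0.19 1.62 4.07]
yaw -17.89 p [638.2 -58.1  53.7] t 24.0 tool cm [-0.96  1.64  4.07]
yaw -17.89 p [638.2 -58.1  53.7] t 24.0 tool cm [-6.73  0.7   4.07]
```

```bash
python3 -m jog '[{"tx":0.2,"ty":1.6,"tz":1.8,"roll":0,"jaw":0.3},{"tx":0,"ty":0,"tz":1.8,"roll":0,"jaw":0.3},{"tx":0,"ty":0,"tz":0.4,"roll":0,"jaw":0.3},{"tx":0,"ty":0,"tz":0,"roll":0,"jaw":0.3}]'|grep -E "force|pos|open"; python3 - <<'E'
from h import *
go(572,-44,13)
E
```

```text
position: [0.6352, -0.0742, 0.0136]
force: [-0.2, 0.2, 0.2]
opening: 0.296
grasp_force: 0.0
yaw -18.03 p [635.2 -74.2  13.6] t 24.4 tool cm [-6.95 -0.91  0.07]
```

```bash
python3 -m jog '[{"tx":-0.9,"ty":-0.1,"tz":0,"roll":0,"jaw":0.3},{"tx":-0.9,"ty":-0.1,"tz":0,"roll":0,"jaw":0.3},{"tx":-0.9,"ty":-0.1,"tz":0,"roll":0,"jaw":0.3},{"tx":-0.9,"ty":-0.1,"tz":0,"roll":0,"jaw":0.3},{"tx":-0.9,"ty":-0.1,"tz":0,"roll":0,"jaw":0.3},{"tx":-0.9,"ty":-0.1,"tz":0,"roll":0,"jaw":0.3},{"tx":-0.6,"ty":-0.1,"tz":0,"roll":0,"jaw":0.3},{"tx":0,"ty":0,"tz":0,"roll":0,"jaw":0.3}]'|grep -E "force|pos|open"; python3 - <<'E'
from h import *
show(["side"],["vertebra"])
c=capture("wrist")
go(569,-36,13)
E
```

```text
position: [0.5793, -0.0485, 0.0137]
force: [-0.1, 0.4, 0.4]
opening: 0.303
grasp_force: 0.0
side vertebra 0.79 c [ 395.5 -208.2] sz [47.4 38.4] ang 85.33
yaw -18.12 p [581.  -49.4  13.8] t 25.35 tool cm [-1.56 -0.89  0.08]
```

```bash
python3 -m jog '[{"tx":1.2,"ty":0,"tz":0,"roll":0,"jaw":0.3},{"tx":0,"ty":-0.4,"tz":0,"roll":-0.149,"jaw":0.3},{"tx":0,"ty":-0.4,"tz":0,"roll":-0.149,"jaw":0.3},{"tx":0,"ty":0,"tz":0,"roll":0,"jaw":0.3}]'|grep -E "force|pos|open"; python3 - <<'E'
from h import *
c=capture("side")
for l in trace("side","vertebra"):
    ys,xs=np.where(l["pixels"]);print(round(l["p"],2),np.round(at(c,(ys.mean(),xs.mean()),.026)*1000))
go(590,-41,13)
E
```

```text
position: [0.5944, -0.0451, 0.0137]
force: [0.2, -0.0, -0.5]
opening: 0.305
grasp_force: 0.0
0.93 [ 396. -204.   26.]
0.76 [556. -42.  26.]
0.26 [ 511. -100.   26.]
yaw -1.22 p [594.2 -45.3  13.7] t 25.85 tool cm [-0.43 -0.43  0.07]
```

```bash
python3 -m jog '[{"tx":-0.6,"ty":-0.4,"tz":0,"roll":0,"jaw":0.3},{"tx":-0.6,"ty":0,"tz":0,"roll":0,"jaw":0.3},{"tx":-0.6,"ty":-0.2,"tz":0,"roll":0,"jaw":0.3},{"tx":-0.7,"ty":-0.2,"tz":0,"roll":0,"jaw":0.3},{"tx":-0.7,"ty":-0.1,"tz":0,"roll":0,"jaw":0.3},{"tx":-0.7,"ty":0,"tz":0,"roll":0,"jaw":0.3},{"tx":-0.7,"ty":0,"tz":0,"roll":0,"jaw":0.3},{"tx":0,"ty":0,"tz":0,"roll":0,"jaw":0.3}]'|grep -E "force|pos|open";python3 -m jog '[{"tx":-0.2,"ty":0,"tz":0,"roll":0,"jaw":0.3},{"tx":0,"ty":0,"tz":0,"roll":0,"jaw":0.3}]'|grep -E "force|pos|open"; python3 - <<'E'
from h import *
c=capture("side")
for l in trace("side","vertebra"):
    ys,xs=np.where(l["pixels"]);print(round(l["p"],2),np.round(at(c,(ys.mean(),xs.mean()),.012)*1000))
E
```

```text
position: [0.5464, -0.0351, 0.0137]
force: [0.5, 0.3, -0.4]
opening: 0.302
grasp_force: 0.0
position: [0.5462, -0.0355, 0.0139]
force: [-0.4, -0.3, -0.2]
opening: 0.299
grasp_force: 0.0
0.76 [520. -36.  12.]
0.58 [ 394. -192.   12.]
```

```bash
python3 -m jog '[{"tx":1.5,"ty":0,"tz":-2,"roll":0,"jaw":0.3},{"tx":2,"ty":2,"tz":-4,"roll":0,"jaw":0.3},{"tx":3,"ty":3,"tz":0,"roll":0,"jaw":0.3},{"tx":3,"ty":3,"tz":0,"roll":0,"jaw":0.3},{"tx":0,"ty":1.5,"tz":0,"roll":-0.1,"jaw":0.3},{"tx":0,"ty":0,"tz":0,"roll":-0.1,"jaw":0.3},{"tx":0,"ty":0,"tz":0,"roll":0,"jaw":0.3}]'|grep -E "force|pos|open"; python3 - <<'E'
from h import *
c=capture("side")
for l in trace("side","jaw")[:2]:
    ys,xs=np.where(l["pixels"]);print(round(l["p"],2),np.round(at(c,(ys.mean(),xs.mean()),.026)*1000))
for l in landmark_of("side","jaw")[:2]: print(np.round(at(c,l["point"],.02)*1000))
go(638,-132.5,13)
E
```

```text
position: [0.6395, -0.1328, 0.0735]
force: [1.0, 0.2, -0.2]
opening: 0.297
grasp_force: 0.0
0.5 [ 596. -144.   26.]
yaw 10.34 p [ 639.2 -131.6   73.7] t 27.8 tool cm [-0.14  0.07  6.07]
```

```bash
python3 -m jog '[{"tx":0,"ty":0,"tz":3,"roll":0,"jaw":0.3},{"tx":0,"ty":0,"tz":2.5,"roll":0,"jaw":0.3},{"tx":0,"ty":0,"tz":0.6,"roll":0,"jaw":0.3},{"tx":-0.8,"ty":0,"tz":0,"roll":0,"jaw":0.3},{"tx":-0.8,"ty":0.1,"tz":0,"roll":0,"jaw":0.3},{"tx":-0.8,"ty":0.1,"tz":0,"roll":0,"jaw":0.3},{"tx":-0.8,"ty":0.1,"tz":0,"roll":0,"jaw":0.3},{"tx":0,"ty":0,"tz":0,"roll":0,"jaw":0.3}]'|grep -E "force|pos|open"; python3 - <<'E'
from h import *
c=capture("side")
for l in trace("side","jaw")[:2]:
    ys,xs=np.where(l["pixels"]);print(round(l["p"],2),np.round(at(c,(ys.mean(),xs.mean()),.026)*1000))
go(580,-153.5,13)
E
```

```text
position: [0.6074, -0.1413, 0.0137]
force: [0.2, -0.4, 0.9]
opening: 0.301
grasp_force: 0.0
0.83 [ 586. -148.   26.]
yaw 10.38 p [ 608.7 -141.2   13.5] t 28.7 tool cm [-3.04  0.69  0.05]
```

```bash
python3 -m jog '[{"tx":-0.8,"ty":0.1,"tz":0,"roll":0,"jaw":0.3},{"tx":-0.8,"ty":0.1,"tz":0,"roll":0,"jaw":0.3},{"tx":-0.8,"ty":0.1,"tz":0,"roll":0,"jaw":0.3},{"tx":0,"ty":0,"tz":0,"roll":0,"jaw":0.3}]'|grep -E "force|pos|open"; python3 - <<'E'
from h import *
c=capture("side")
for l in trace("side","jaw")[:2]:
    ys,xs=np.where(l["pixels"]);print(round(l["p"],2),np.round(at(c,(ys.mean(),xs.mean()),.026)*1000),np.round(at(c,(ys.max(),xs.mean()),.02)*1000),np.round(at(c,(ys.min(),xs.mean()),.031)*1000))
go(580,-153.5,13)
E
```

```text
position: [0.5836, -0.1481, 0.0126]
force: [-0.1, 0.0, -0.6]
opening: 0.302
grasp_force: 0.0
0.53 [ 562. -155.   26.] [ 559. -168.   20.] [ 566. -140.   31.]
yaw 10.39 p [ 585.2 -148.2   12.8] t 29.2 tool cm [-0.6   0.43 -0.02]
```

```bash
python3 -m jog '[{"tx":-0.7,"ty":-0.1,"tz":0,"roll":0,"jaw":0.3},{"tx":-0.7,"ty":-0.1,"tz":0,"roll":0,"jaw":0.3},{"tx":-0.7,"ty":-0.1,"tz":0,"roll":0,"jaw":0.3},{"tx":-0.7,"ty":-0.1,"tz":0,"roll":0,"jaw":0.3},{"tx":-0.6,"ty":-0.1,"tz":0,"roll":0,"jaw":0.3},{"tx":-0.6,"ty":-0.1,"tz":0,"roll":0,"jaw":0.3},{"tx":0,"ty":0,"tz":0,"roll":0,"jaw":0.3}]'|grep -E "force|pos|open"; python3 - <<'E'
from h import *
c=capture("side")
for l in trace("side","jaw")[:2]:
    ys,xs=np.where(l["pixels"]);print(round(l["p"],2),np.round(at(c,(ys.mean(),xs.mean()),.011)*1000))
E
```

```text
position: [0.5438, -0.1492, 0.0128]
force: [0.5, -0.2, 1.1]
opening: 0.301
grasp_force: 0.0
0.69 [ 525. -153.   11.]
0.23 [498. -86.  11.]
```

```bash
python3 -m jog '[{"tx":0.5,"ty":0,"tz":-4,"roll":0,"jaw":0.3},{"tx":0,"ty":0,"tz":-4,"roll":0,"jaw":0.3},{"tx":-2,"ty":-2.5,"tz":-3,"roll":0.1,"jaw":0.3},{"tx":-2.5,"ty":-2.5,"tz":-1,"roll":0.1,"jaw":0.3},{"tx":-3,"ty":-2,"tz":0,"roll":0,"jaw":0.3},{"tx":-2.5,"ty":-1,"tz":0,"roll":0,"jaw":0.3},{"tx":0,"ty":0,"tz":0,"roll":0,"jaw":0.3},{"tx":0,"ty":0,"tz":0,"roll":0,"jaw":0.3}]'|grep -E "force|pos|open"; python3 - <<'E'
from h import *
c=show(["wrist"],["tray"])
for t in("ammonite","vertebra","jaw","tooth"): print(t,[(np.round(at(c,l["point"],.005)*1000),round(l["p"],2)) for l in landmark_of("wrist",t)[:2]])
cv2.imwrite('pics/w9.png',cv2.resize(c['img'][:220,60:440,::-1],None,fx=2,fy=2,interpolation=2))
E
```

```text
position: [0.4452, -0.0738, 0.1333]
force: [-0.4, -0.4, -0.6]
opening: 0.296
grasp_force: 0.0
wrist tray 0.59 c [514.2 -63.2] sz [242.6  75.1] ang 89.57
ammonite [(array([522.,  22.,   5.]), 0.61)]
vertebra [(array([521., -35.,   5.]), 0.95)]
jaw [(array([ 526., -158.,    5.]), 0.6)]
tooth [(array([509., -91.,   5.]), 0.7)]
```

View pics/w9.png

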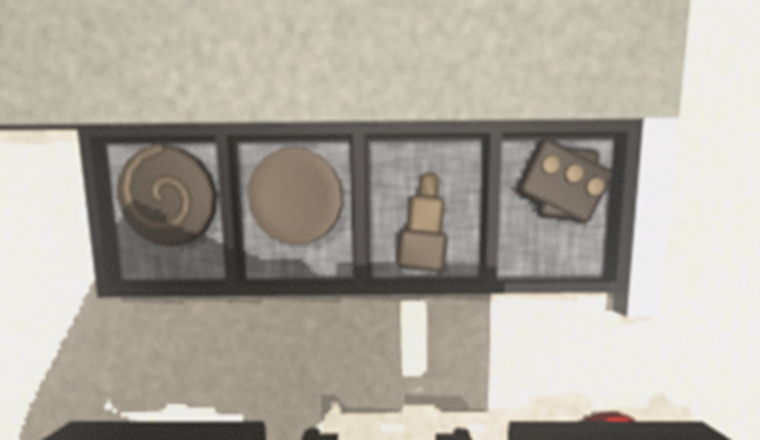

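```bash
python3 - <<'E'
from h import *
c=wrist()
for t in("ammonite","vertebra","jaw"):
    r,P,p=rect("wrist",t,.0165,c);print(t,round(p,2),np.round(r[0]),np.round(r[1],1))
g=cv2.cvtColor(c['img'],6)
for col in(120,200,280,360): print(col,g[52:72,col].tolist())
go(440,-66,5)
E
```

```text
ammonite 0.71 [522.  21.] [43.5 42.6]
vertebra 0.83 [521. -35.] [40.6 40.8]
jaw 0.69 [ 525. -153.] [37.4 34.2]
120 [189, 189, 189, 192, 188, 185, 187, 188, 188, 169, 120, 76, 66, 71, 68, 68, 63, 52, 51, 58]
200 [193, 193, 193, 190, 187, 189, 190, 197, 193, 141, 83, 74, 81, 83, 80, 69, 58, 50, 64, 87]
280 [189, 190, 190, 191, 189, 188, 188, 181, 144, 99, 87, 90, 92, 91, 85, 64, 57, 72, 90, 119]
360 [186, 186, 178, 181, 182, 186, 184, 147, 101, 85, 83, 85, 86, 81, 70, 60, 69, 88, 124, 160]
yaw -1.05 p [444.6 -73.8 132.7] t 31.3 tool cm [-0.47 -0.77 12.77]
```

```bash
python3 -m jog '[{"tx":-0.4,"ty":-0.7,"tz":4,"roll":0,"jaw":0.6},{"tx":0,"ty":0,"tz":4,"roll":0,"jaw":0.6},{"tx":0,"ty":0,"tz":3.5,"roll":0,"jaw":0.6},{"tx":0,"ty":0,"tz":1,"roll":0,"jaw":0.6},{"tx":0.9,"ty":0,"tz":0,"roll":0,"jaw":0.6},{"tx":0.9,"ty":0,"tz":0,"roll":0,"jaw":0.6},{"tx":0,"ty":0,"tz":0,"roll":0,"jaw":0.6}]'|grep -E "force|pos|open"
python3 -m jog '[{"tx":0.4,"ty":0,"tz":0,"roll":0,"jaw":0.6},{"tx":0.3,"ty":0,"tz":0,"roll":0,"jaw":0.6},{"tx":0.1,"ty":0,"tz":0,"roll":0,"jaw":0.6},{"tx":0.1,"ty":0,"tz":0,"roll":0,"jaw":0.6},{"tx":0,"ty":0,"tz":0,"roll":0,"jaw":0.6}]'|grep -E "force|pos|open"
```

```text
position: [0.4625, -0.0681, 0.0095]
force: [0.2, -0.9, -0.7]
opening: 0.597
grasp_force: 0.0
position: [0.4675, -0.0671, 0.008]
force: [-0.7, 0.3, 0.5]
opening: 0.601
grasp_force: 0.0
```

```bash
python3 -m jog '[{"tx":0,"ty":0,"tz":-0.8,"roll":0,"jaw":0.6},{"tx":-3,"ty":0,"tz":0,"roll":0,"jaw":0.6},{"tx":0,"ty":0,"tz":0,"roll":0,"jaw":0.6},{"tx":0,"ty":0,"tz":1.2,"roll":0,"jaw":0.6},{"tx":0,"ty":0,"tz":0.3,"roll":0,"jaw":0.6},{"tx":1.5,"ty":0,"tz":0,"roll":0,"jaw":0.6},{"tx":1,"ty":0,"tz":0,"roll":0,"jaw":0.6},{"tx":0,"ty":0,"tz":0,"roll":0,"jaw":0.6}]'|grep -E "force|pos|open"
python3 -m jog '[{"tx":0.2,"ty":0,"tz":0,"roll":0,"jaw":0.6},{"tx":0.2,"ty":0,"tz":0,"roll":0,"jaw":0.6},{"tx":0.1,"ty":0,"tz":0,"roll":0,"jaw":0.6},{"tx":0,"ty":0,"tz":0,"roll":0,"jaw":0.6}]'|grep -E "force|pos|open"
```

```text
position: [0.4646, -0.0674, 0.0011]
force: [-0.1, 0.0, -0.1]
opening: 0.601
grasp_force: 0.0
position: [0.4659, -0.0667, 0.0008]
force: [-4.1, -1.4, 2.3]
opening: 0.597
grasp_force: 1.7
```

```bash
python3 -m jog '[{"tx":0.2,"ty":0,"tz":0,"roll":0,"jaw":0.6},{"tx":0.1,"ty":0,"tz":0,"roll":0,"jaw":0.6},{"tx":0,"ty":0,"tz":0,"roll":0,"jaw":0.6}]'|grep -E "force|pos"
python3 -m jog '[{"tx":-1,"ty":0,"tz":0,"roll":0,"jaw":0.6},{"tx":-0.8,"ty":0,"tz":-1,"roll":0,"jaw":0.6},{"tx":0,"ty":0,"tz":-4,"roll":0,"jaw":0.6},{"tx":0,"ty":0,"tz":-4,"roll":0,"jaw":0.6},{"tx":0,"ty":0,"tz":-3,"roll":0,"jaw":0.6},{"tx":0,"ty":0,"tz":0,"roll":0,"jaw":0.6}]'|grep -E "force|pos"
python3 - <<'E'
from h import *
c=show(["wrist"],["tray"])
for t in("ammonite","vertebra","jaw","tooth"): print(t,[(np.round(at(c,l["point"],.005)*1000),round(l["p"],2)) for l in landmark_of("wrist",t)[:1]])
# tray -y end to fence
g=cv2.cvtColor(c['img'],6);print(read_state()["time_s"])
for row in(80,110): print(row,g[row,365:410].tolist(),[np.round(at(c,(row,k),.018)*1000)[1] for k in(370,380,390,400)])
E
```

```text
position: [0.4661, -0.0663, 0.0006]
force: [-8.6, -4.2, 4.1]
grasp_force: 4.1
position: [0.4557, -0.0679, 0.1251]
force: [0.9, -0.6, -0.9]
grasp_force: 0.0
wrist tray 0.84 c [514.5 -63.3] sz [241.5  74.9] ang 89.52
ammonite [(array([521.,  20.,   5.]), 0.65)]
vertebra [(array([520., -38.,   5.]), 0.83)]
jaw [(array([ 526., -155.,    5.]), 0.6)]
tooth [(array([508., -91.,   5.]), 0.68)]
34.9
80 [62, 65, 64, 64, 64, 66, 67, 70, 64, 66, 63, 64, 64, 65, 65, 67, 70, 77, 85, 84, 84, 83, 75, 102, 178, 230, 238, 237, 237, 236, 237, 238, 237, 237, 238, 238, 236, 238, 238, 238, 237, 237, 236, 236, 235] [np.float64(-169.0), np.float64(-178.0), np.float64(-186.0), np.float64(-195.0)]
110 [149, 142, 125, 111, 109, 103, 89, 70, 58, 58, 57, 57, 58, 59, 72, 84, 84, 85, 85, 84, 92, 146, 218, 240, 237, 237, 239, 237, 238, 237, 237, 238, 237, 238, 238, 238, 238, 237, 238, 237, 236, 236, 237, 238, 238] [np.float64(-171.0), np.float64(-180.0), np.float64(-188.0), np.float64(-197.0)]
```

```bash
python3 -m jog '[{"tx":1,"ty":-4,"tz":0,"roll":0,"jaw":0},{"tx":1.5,"ty":-4,"tz":0,"roll":0,"jaw":0},{"tx":1.5,"ty":-4,"tz":0,"roll":0,"jaw":0},{"tx":1.5,"ty":-4,"tz":0,"roll":0,"jaw":0},{"tx":0.5,"ty":0,"tz":4,"roll":0,"jaw":0},{"tx":0,"ty":0,"tz":4,"roll":0,"jaw":0},{"tx":0,"ty":0,"tz":0,"roll":0,"jaw":0}]'|grep -E "force|pos|open"
python3 -c "
from h import *
go(513,80,-7)"
```

```text
position: [0.5103, 0.0927, 0.0351]
force: [-0.9, -1.2, 0.3]
opening: 0.06
grasp_force: 0.0
yaw -1.0 p [510.3  92.7  35.1] t 35.6 tool cm [0.35 1.26 4.21]
```

```bash
python3 -m jog '[{"tx":0.3,"ty":0,"tz":2,"roll":0,"jaw":0},{"tx":0,"ty":0,"tz":1.7,"roll":0,"jaw":0},{"tx":0,"ty":0,"tz":0.5,"roll":0,"jaw":0},{"tx":0,"ty":1.2,"tz":0,"roll":0,"jaw":0},{"tx":0,"ty":0.8,"tz":0,"roll":0,"jaw":0},{"tx":0,"ty":0.5,"tz":0,"roll":0,"jaw":0},{"tx":0,"ty":0,"tz":0,"roll":0,"jaw":0}]'|grep -E "force|pos|open"
python3 -m jog '[{"tx":0,"ty":0.2,"tz":0,"roll":0,"jaw":0},{"tx":0,"ty":0.1,"tz":0,"roll":0,"jaw":0},{"tx":0,"ty":0,"tz":0,"roll":0,"jaw":0}]'|grep -E "force|pos|open"
```

```text
position: [0.5186, 0.0661, -0.0002]
force: [-0.4, 0.0, 1.1]
opening: 0.004
grasp_force: 0.0
position: [0.5185, 0.0657, -0.0003]
force: [0.8, 7.7, 3.4]
opening: 0.008
grasp_force: 4.4
```

```bash
python3 -m jog '[{"tx":0,"ty":-1,"tz":0,"roll":0,"jaw":0},{"tx":0,"ty":-1.5,"tz":-2,"roll":0,"jaw":0},{"tx":0,"ty":-2,"tz":-4,"roll":0,"jaw":0},{"tx":-2,"ty":-2,"tz":-4,"roll":0,"jaw":0},{"tx":-3,"ty":0,"tz":-2,"roll":0,"jaw":0},{"tx":0,"ty":0,"tz":0,"roll":0,"jaw":0},{"tx":0,"ty":0,"tz":0,"roll":0,"jaw":0}]'|grep -E "force|pos"
python3 - <<'E'
from h import *
show(["side"],["tray"])
c=capture("side")
for t in("ammonite","vertebra","jaw","tooth"): print(t,[(np.round(at(c,l["point"],.005)*1000),round(l["p"],2)) for l in landmark_of("side",t)[:2]])
print(hand_in())
E
```

```text
position: [0.469, 0.1302, 0.1195]
force: [-0.4, 0.5, -0.7]
grasp_force: 0.0
side tray 0.58 c [514.5 -62.3] sz [241.6  75.7] ang 89.2
ammonite [(array([524.,  30.,   5.]), 0.74), (array([661., 217.,   5.]), 0.62)]
vertebra [(array([524., -35.,   5.]), 0.62), (array([ 393., -193.,    5.]), 0.62)]
jaw [(array([ 524., -154.,    5.]), 0.62)]
tooth [(array([512., -93.,   5.]), 0.79)]
the job is handed in; nothing more can be done
None
```

The job is handed in at about 38 s, with no verdict returned: the tray measured flush in the corner, the ammonite, vertebra and jaw lay flat in pockets 3, 2 and 0, the tooth stayed in pocket 1, and I viewed 11 pictures, one over the limit of 10.

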